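# Open the safety jug of stamp cleaner for a refill

### The arm

A 6-joint arm with a two-finger parallel gripper is mounted at the origin on a cart in front of the work surface, level with it; the furniture and walls round the work are solid. World frame = base frame: x ahead of the robot, y to its left, z up, the work surface at z = 0. Lengths are in m, angles in rad, forces in N, time in s.
With the tool pointing down it reaches from about 0.375 to 0.9 m from the base axis. Payload 3.1 kg.
Tool frame: the origin (TCP) lies on the front face of the gripper's body, between the roots of the fingers; the fingertips stand 70 mm ahead of it and the grasp point (between the pads) lies 51 mm ahead of it; z points along the fingers, y is the direction in which the jaws open and shut (so a half turn about z gives the same grasp; the last joint's range is limited). The gripper opens to 87 mm and grips with 3 to 60 N. Pads are 19 mm wide; open, the fingers measure 117 mm over their backs; the gripper's body (75 mm by 190 mm) begins 51 mm behind the grasp point.
Start: joints at [1.105, 0.527, 1.433, -0, 1.181, -0.178], TCP at [0.177, 0.599, 0.292] pointing down, gripper open.
Joint ranges: [-3.08, 3.08], [-0.75, 2.2], [0.22, 2.44], [-1.43, 4.57], [0, 2.65], [-2.85, 2.85]. Speed limits (rad/s): [2.79, 2.79, 3.14, 3.14, 3.14, 3.14].

### API

Orientations are given as a unit quaternion [w, x, y, z].
In Python, from plant import read_state, camera, get_calibration, job_done gives the robot as it stands.
- The arm moves only by the tool step_arm, never from a script. Its argument "plan" is one flat list of numbers, 5 for each row, row after row: the shift along the world's x, y, z in m, then the turn about the world's z in rad, then the opening, from 0 (shut) to 1 (fully open). A call has 1 to 5 rows; each row shifts and turns the commanded pose from where the row before left it; what a row does not reach is not made up. A row lasts 1/12 s, in which the tool goes at most 41.7 mm and 7.16 degrees, less where a joint would pass 70% of its speed; a pose out of reach is approached as far as the arm can. A call with a gripper value outside its range is refused whole. The fingers move at their own pace and stop on an object; "force" is the grip in N (left out, the last holds). Time passes only in rows, so rows that do not move let the fingers close. It gives the time, the measured TCP pose, the force and the opening at its end, in the units of the state.
- read_state(): the state, without advancing time (a new reading comes with each control period).
- camera(name): name is "side" or "top"; returns (picture, depth): 400x640x3 uint8, red, green, blue; 400x640 float32, m along the optical axis (not along the pixel's ray), 0 where there is no reading.
- get_calibration(name): a dict with "intrinsics" (3x3 intrinsics, pixels), "k1" (the pictures are not rectified: a ray, as slopes to the right and down, at radius r is drawn at 1 + k1 r^2 times it, then the intrinsics apply), "extrinsics" (4x4, takes a point from camera to world coordinates). Camera axes: x right, y up, looking along -z (the intrinsics and any distortion apply to the point x, -y, -z); pixel columns grow to the right and rows downward; lengths in m; the calibration is good to about 2 mm. A picture is of the moment at which its call begins. get_calibration takes no time and is no camera call.
- job_done(): hands the job in, once; it reports no verdict.
The state is a dict: "clock": time; "joint_positions": joint angles; "joint_vel": joint speeds; "tau": joint torques, N m; "tcp_pos": TCP position; "eef_rot": TCP orientation; "wrist_force": force on the tool from outside, world axes, zero at the start; "wrist_torque": the same for the moment, N m; "opening": opening from 0.0 (shut) to 1.0 (fully open).
Only numpy, scipy, OpenCV 4.12 (cv2) and the standard library are available. Lean on these libraries where they do the work, as an engineer would, in place of code of your own. Each camera call takes 0.05 s, during which the arm holds its last target.

### The job

We are topping up the small amber bottle with stamp cleaner. First take the green funnel out of the clear measuring cup where it drains, set it stem down and fully home in the neck of the amber bottle, and let go of it. Then open the white jug: press its red safety cap down against the spring, twist it anticlockwise while it is pressed until it is free, lift it off and finish still holding it upright, about 6 cm clear above the jug's mouth so that it drips back in; keep the jug standing where it is, and neither knock over the measuring cup nor disturb the ink pad or the rubber stamp.

Things in the scene. Friction and masses are not known exactly. Their poses are not given: they have to be found in the camera images.
- funnel_band (a point): Dark green funnel, 67 mm high. Point: on its axis, middle of the upright round band at its top (54 mm across, 20 mm high, wall 2 mm, open above), 57 mm above the stem's tip, 10 mm below the top edge; z up along the axis. It starts upright in the measuring cup, cone on the cup's rim, this point 16 mm above the rim; the band is clear to grasp across from above.
- bottle_mouth (a point): Small loose amber bottle, 65 mm across, 112 mm high, 0.3 kg, upright and open. Point: centre of its mouth, at the very top; z up. Neck 32 mm across (a ring of 36 mm 16 mm below the mouth), round bore 26 mm, open over 40 mm deep. With the funnel fully home its cone sits on the mouth and funnel_band is 20 mm straight above this point.
- cup_rim (a point): Clear plastic measuring cup, 43 mm across and 60 mm high, loose, 0.12 kg, in which the funnel drains. The point is the centre of its rim, z up.
- jug_mouth (a point): White round jug, teal and white label, 104 mm across, loose, 1.6 kg. Point: centre of the neck's mouth, 172 mm above the counter; z up; the carrying loop stands out to +x of this frame, to 81 mm from the axis, below 132 mm height. Neck 31 mm across, 42 mm over the three bayonet lugs that hold the cap.
- cap_center (a point): Red ribbed safety cap, 50 mm across, 30 mm high, on the jug. Point: on its axis, half-way up; z up. Locked, it is level with jug_mouth (0.5 mm below) and its x axis lies along that one's x. Free to lift off after 40 to 80 degrees of anticlockwise turn (seen from above; aim at 60), made while pressed down more than 3 mm. Lifting while locked lifts the jug.
- ink_pad: Flat red and black ink pad, 71 x 112 x 19 mm, a bystander. Origin: centre of its underside.
- stamp_return: Wooden rubber stamp with a red turned handle, 26 x 64 x 71 mm, a bystander. Origin: centre of its underside.
- funnel: The same funnel, 45 g; origin at the tip of its stem, z up. The stem is 35 mm long and tapers from 21 mm across at its top to 15 mm at the tip; above it a cone widens to the 54 mm band over 12 mm of height.
- cap: The same cap, 50 g with its sprung liner; origin at the centre of its lower edge. 1.5 mm of play on the neck; locked it turns only about 4 degrees. Pressing takes 5 N at first, 8 N at 3 mm, 10 N at 5.5 mm, 12 N at 8 mm, where it meets a hard stop. Once past the safety teeth and lugs it turns easily; a stop comes at about 80 degrees.
- jug: The white jug as a whole; origin at the centre of its underside.
Mind the look-alikes: they are no part of the job. Several things have the shape of the jug; the one meant has the colours described above.

How it is judged:
On the way, in this order (a step that is already met when the one before it is completed fails the run):
1. the funnel stands fully home and upright in the amber bottle's neck, let go (horizontal distance between funnel_band and bottle_mouth below 0.006 m and z of funnel_band in the frame of bottle_mouth between 0.01 and 0.0235 m and angle between funnel_band's own z axis and vertical below 0.12 rad and angle between bottle_mouth's own z axis and vertical below 0.06 rad and contact force between the fingers and funnel below 0.05 N), for 0.3 s.
2. the cap is pressed down at least 3.5 mm on the jug's neck (z of cap_center in the frame of jug_mouth below -0.004 m), for 0.1 s.
3. the cap is turned at least 35 degrees on the neck (angle between the x axis of cap_center and the x axis of jug_mouth, either way round above 0.61 rad and z of cap_center in the frame of jug_mouth below 0.005 m), for 0.05 s.
At the end, for the whole second after the job is handed in: Cap held in the fingers, at rest, upright (0.3 rad), off the jug, lower edge 30 to 115 mm above its mouth, axis within 30 mm; jug upright on the counter within 40 mm of its start; funnel let go in the amber bottle, within 3.5 mm of home, 6 mm of its axis and 0.12 rad of upright (all of step 1 and z of cap_center in the frame of jug_mouth between 0.045 and 0.13 m and horizontal distance between cap_center and jug_mouth below 0.03 m and angle between cap_center's own z axis and vertical below 0.3 rad and contact force between the fingers and cap above 1 N and contact force between cap and jug below 0.05 N and linear speed of cap below 0.03 m/s and angle between jug_mouth's own z axis and vertical below 0.05 rad and height (world z) of jug below 0.004 m and distance of jug from where it was at the start of the episode below 0.04 m); the arm keeps its last pose, push and grip.
It fails at once if the jug is lifted off the counter, tipped, or shifted by more than 40 mm (height (world z) of jug above 0.012 m or angle between jug_mouth's own z axis and vertical above 0.2 rad or distance of jug from where it was at the start of the episode above 0.04 m).
It fails at once if the measuring cup is knocked over (angle between cup_rim's own z axis and vertical above 0.6 rad).
It fails at once if the ink pad or the rubber stamp is moved by more than 30 mm (distance of any of ink_pad, stamp_return from where it was at the start of the episode above 0.03 m).
It also fails if it takes over 61 s, if anything falls off the work surface, if the arm or the gripper's body presses on something with over 40 N, if the wrist force passes 120 N, or if a joint passes its speed limit or range.

## Working session

There is one attempt and no reset: what is moved stays moved. The work goes in short steps, Python scripts to look and compute and a tool call to move; the robot and the scene stay as the last step left them, time stands still between calls to the robot, and variables do not carry over. Pictures are saved under pics/ and viewed, and the job is handed in when it is done.

Besides the shell and the picture viewer there is one more tool, called in YAML: its name, and indented under it one key for each argument. step_arm: Moves the arm, as the interface text tells. Its arguments: {"type":"object","properties":{"plan":{"type":"array"},"force":{"type":"number"}},"required":["plan"]}

```bash
mkdir -p pics; cat > h.py <<'E'
import numpy as np,cv2
from plant import *
def snap(n,f):
    p,d=camera(n); np.savez('pics/'+f+'.npz',p=p,d=d); cv2.imwrite('pics/'+f+'.png',p[:,:,::-1]); return p,d
def load(f):
    z=np.load('pics/'+f+'.npz'); return z['p'],z['d']
def crop(f,u0,v0,u1,v1,s,o):
    p,_=load(f); cv2.imwrite('pics/'+o+'.png',cv2.resize(p[v0:v1,u0:u1,::-1],None,fx=s,fy=s,interpolation=cv2.INTER_CUBIC))
def ray(n,u,v):
    c=get_calibration(n);K=np.array(c['intrinsics'],float)
    q=cv2.undistortPoints(np.array([[[u,v]]],float),K,np.array([c['k1'],0,0,0,0.]))[0,0]
    T=np.array(c['extrinsics']); d=T[:3,:3]@np.array([q[0],-q[1],-1]); return T[:3,3],d
def atz(n,u,v,z):
    o,d=ray(n,u,v); return o+d*(z-o[2])/d[2]
def world(n,u,v,d):
    o,r=ray(n,u,v); return o+r*d
def cloud(n,dep,u0,v0,u1,v1):
    return np.array([[*world(n,u,v,dep[v,u]),u,v] for v in range(v0,v1) for u in range(u0,u1) if dep[v,u]>0])
def proj(n,P):
    c=get_calibration(n);K=np.array(c['intrinsics'],float);T=np.array(c['extrinsics'])
    q=T[:3,:3].T@(np.array(P)-T[:3,3]); x,y=q[0]/-q[2],-q[1]/-q[2]; s=1+c['k1']*(x*x+y*y)
    return K[0,0]*x*s+K[0,2],K[1,1]*y*s+K[1,2]
E
python3 - <<'E'
from h import *
for n in('side','top'):
    snap(n,n+'0'); c=get_calibration(n); print(n,c)
s=read_state();print(s)
E
```

```text
side {'intrinsics': array([[501.35945318,   0.        , 318.9172486 ],
       [  0.        , 501.35945318, 197.25406752],
       [  0.        ,   0.        ,   1.        ]]), 'k1': -0.09477870043832995, 'extrinsics': array([[ 0.86927824,  0.33618133, -0.3624051 ,  0.07591335],
       [-0.4938132 ,  0.55728137, -0.66752228, -0.7834377 ],
       [-0.02244692,  0.75922302,  0.65044335,  0.91182771],
       [ 0.        ,  0.        ,  0.        ,  1.        ]])}
top {'intrinsics': array([[386.15044594,   0.        , 314.33390178],
       [  0.        , 386.15044594, 194.17076937],
       [  0.        ,   0.        ,   1.        ]]), 'k1': -0.022577762475588396, 'extrinsics': array([[-0.02661925,  0.9948265 , -0.09803907,  0.41792596],
       [-0.99957519, -0.02765343, -0.00920473,  0.02905451],
       [-0.01186822,  0.0977524 ,  0.99514   ,  1.08217435],
       [ 0.        ,  0.        ,  0.        ,  1.        ]])}
{'clock': 0.1, 'joint_positions': array([ 1.10549761e+00,  5.28388133e-01,  1.43378363e+00,  1.80717292e-05,
        1.18139676e+00, -1.78496057e-01]), 'joint_vel': array([-1.19228907e-03, -1.75555513e-03, -3.31346010e-03, -4.25193740e-04,
        1.48874274e-03, -4.26403537e-05]), 'tau': array([ 2.42457900e-04, -4.40988851e+01, -1.77151483e+01,  6.35082833e-02,
        5.33958490e-02, -4.91039214e-05]), 'tcp_pos': array([0.17652902, 0.59900124, 0.29135717]), 'eef_rot': array([-3.20476304e-04,  1.42913684e-01,  9.89734663e-01, -9.34546139e-04]), 'wrist_force': array([-0.95692787,  0.57389688, -0.07352881]), 'wrist_torque': array([ 0.01795779, -0.03535343, -0.054072  ]), 'opening': 0.9976965257070634}
```

View pics/side0.png

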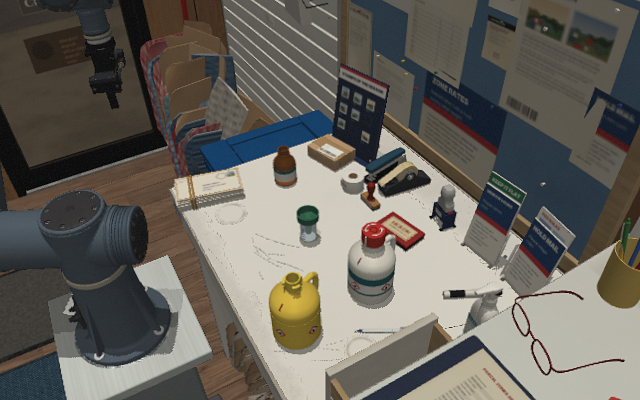

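View pics/top0.png

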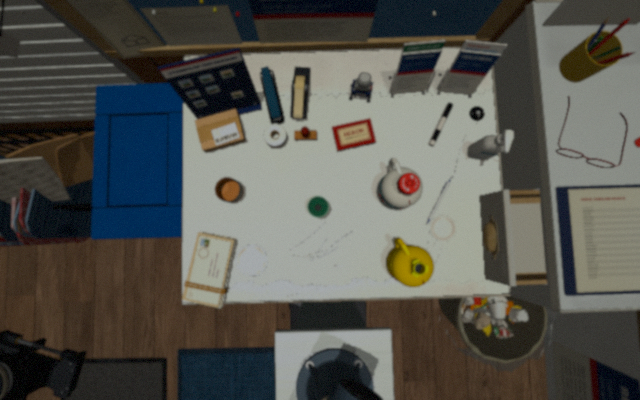

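Side view: the funnel in its cup is at (308,225), the amber bottle at (285,167), the white jug with the red cap at (372,265), the ink pad at (400,229) and the stamp at (371,195). Jug-shaped candidates: yellow at (296,312), white with red cap and teal label at (372,265), and a grey spray bottle at (487,310). The white one fits the description; I'll confirm it in a crop.

```bash
python3 - <<'E'
from h import *
crop('side0',255,140,425,360,3.4/1.25,'c1'); 
p,_=load('top0')
a=[cv2.resize(p[v-30:v+30,u-33:u+33,::-1],None,fx=6,fy=6,interpolation=cv2.INTER_CUBIC) for u,v in((229,189),(318,206))]
cv2.imwrite('pics/c2.png',np.hstack(a))
cv2.imwrite('pics/c3.png',cv2.resize(p[150:220,370:450,::-1],None,fx=8,fy=8,interpolation=cv2.INTER_CUBIC))
E
```

```text
(no output)
```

View pics/c1.png

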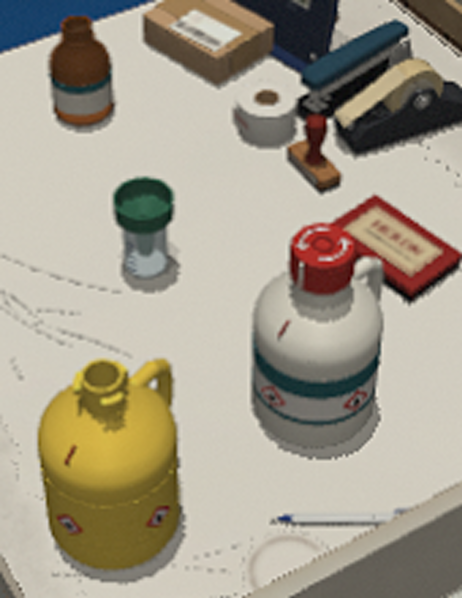

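View pics/c2.png

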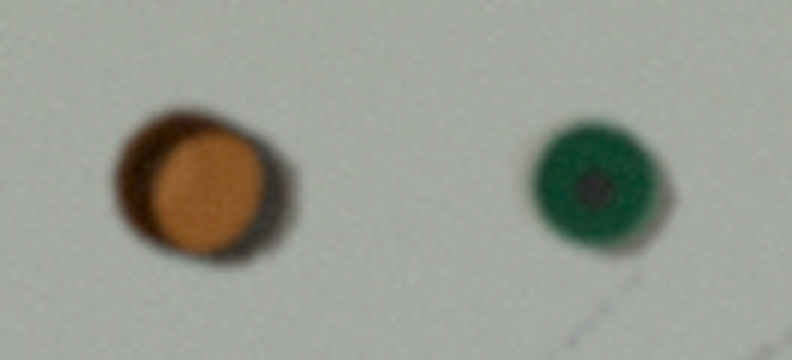

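View pics/c3.png

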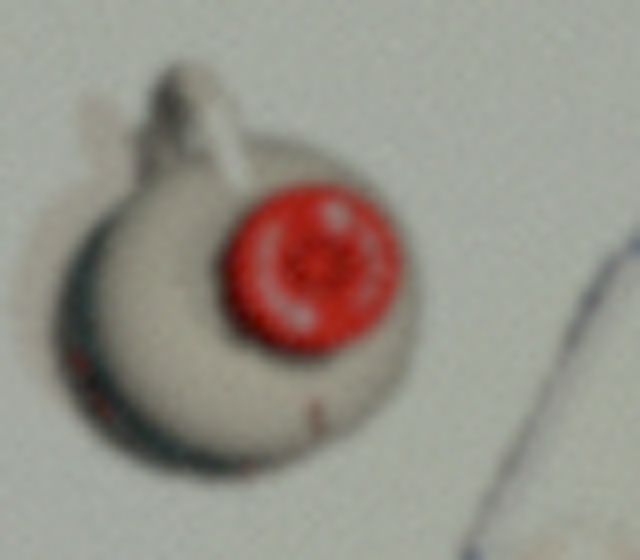

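```bash
python3 - <<'E'
from h import *
p,d=load('top0')
np.set_printoptions(linewidth=250,precision=3,suppress=True)
print('bottle z');
for v in range(175,207,1): print(v,[int(1000*world('top',u,v,d[v,u])[2]) if d[v,u]>0 else None for u in range(214,246)])
print('funnel')
for v in range(192,220,1): print(v,[int(1000*world('top',u,v,d[v,u])[2]) if d[v,u]>0 else None for u in range(304,332)])
E
```

```text
bottle z
175 [0, -1, -2, 1, -1, 0, -1, 0, 0, -1, -2, -1, 3, 0, 0, -2, 0, -3, -2, -2, -4, -1, -2, -4, -1, 1, -1, 3, 0, -2, 0, 0]
176 [0, 3, -1, 0, -1, 0, 0, 0, -2, 0, 1, -2, -1, -1, -1, -2, -2, 0, -2, -1, 0, 1, 0, 2, 2, 1, 1, 2, 0, -3, -2, -2]
177 [-3, 3, -1, 1, -4, -2, 1, -2, -3, 0, 2, -3, 66, 63, 65, -1, 1, -2, 0, 0, 1, -5, -1, 1, -2, 0, -1, 2, -2, -3, 1, -2]
178 [-2, 2, -1, 0, -2, 0, -1, -3, 70, 74, 77, 75, 75, 75, 74, 72, 72, 67, 0, 1, -3, 0, -1, 0, 3, 0, 0, None, 3, 0, 2, -1]
179 [-6, 3, 0, -3, -1, 2, 66, 74, 77, 76, 79, 77, 80, 76, 80, 76, 73, 73, 71, 68, 0, -1, -2, 0, 3, 0, 0, 1, 0, -6, 1, -4]
180 [-1, 0, -4, -1, -4, 75, 74, 76, 81, 81, 80, 85, 83, 77, 79, 78, 76, 73, 75, 72, 71, 55, 0, -2, 1, -1, 0, -1, -3, -2, 0, -5]
181 [0, -2, 0, -1, 72, 78, 80, 109, 112, 111, 97, 95, 84, 86, 79, 82, 79, 79, 77, 76, 73, 68, 59, -1, -2, 2, -2, 2, -1, 0, 0, -2]
182 [0, 1, 0, 73, 78, 111, 115, 114, 109, 109, 111, 110, 113, 98, 84, 83, 79, 81, 78, 76, 74, 75, 62, 56, 29, -1, -3, -3, -2, 1, -2, 0]
183 [0, -1, 2, 75, 113, 113, 106, 101, 98, 94, 87, 90, 112, 107, 97, 87, 83, 83, 82, 79, 73, 76, 72
[... 5337 characters left out ...]
, 62, 56, 60, 57, 60, 59, 63, 61, 63, 64, 63, 85, 0, 0, -2, 1, None]
214 [1, -4, -1, -4, -3, 0, 82, 87, 64, 60, 64, 64, 64, 64, 60, 63, 62, 62, 67, 63, 70, 82, 0, 0, 0, -1, 1, 0]
215 [2, -2, -2, -2, 3, -1, 2, 85, 85, 64, 65, 66, 64, 63, 61, 62, 66, 66, 68, 82, 84, 0, -2, -1, 1, -2, 0, 0]
216 [1, -2, -4, 1, 1, 0, -2, 0, -1, 86, 88, 83, 65, 62, 63, 66, 64, 84, 85, 85, 2, -1, -2, 0, -1, 0, -2, -1]
217 [2, 1, 0, 0, 0, 0, 2, 2, 0, 0, 0, 84, 85, 84, 85, 85, 87, 0, -4, -2, 0, 0, -2, 0, -2, -1, -1, 1]
218 [0, 1, 0, -1, -1, -1, -1, 0, 0, -1, 2, 0, -4, 0, 0, 1, 0, 2, 0, 0, -3, 0, 0, 7, 1, -2, -1, -1]
219 [0, 0, -3, -1, -2, -1, 0, -2, -1, 3, 0, 0, 0, -1, 0, -1, 1, 0, -3, -1, 3, -2, -3, -1, 2, 0, 0, -2]
```

```bash
cat >> h.py <<'E'
from scipy.optimize import least_squares
def fitc(P,r=None):
    c0=P[:,:2].mean(0)
    if r: f=lambda x:np.hypot(P[:,0]-x[0],P[:,1]-x[1])-r; x0=c0
    else: f=lambda x:np.hypot(P[:,0]-x[0],P[:,1]-x[1])-x[2]; x0=[*c0,.025]
    s=least_squares(f,x0,loss='soft_l1',f_scale=.001); return s.x,np.sqrt((s.fun**2).mean())
E
python3 - <<'E'
from h import *
np.set_printoptions(precision=4,suppress=True)
p,d=load('top0')
def edge(u0,v0,u1,v1,zl,zh):
    C=cloud('top',d,u0,v0,u1,v1); return C[(C[:,2]>zl)&(C[:,2]<zh)]
F=edge(300,190,335,222,.078,.095); print('funnel rim',fitc(F),len(F), F[:,2].mean())
# mouth: centroid mid
M=edge(210,175,235,198,.106,.12);print('mouth ring',fitc(M),len(M))
J=edge(380,150,440,215,.178,.2); print('cap top',fitc(J), J[:,2].mean(),J[:,:2].mean(0), (J[:,:2].max(0)+J[:,:2].min(0))/2,np.ptp(J[:,:2],axis=0))
B=edge(205,170,250,205,.05,.09);
# funnel hole via min z; side check
p,d=load('side0')
F=cloud('side',d,293,198,325,250);F=F[(F[:,2]>.064)&(F[:,2]<.09)];print('side funnel',F[:,:2].mean(0),fitc(F,.027))
M=cloud('side',d,270,140,302,170);M=M[(M[:,2]>.1)&(M[:,2]<.12)];print('side mouth',len(M),M[:,2].max(),fitc(M),fitc(M,.016),M[:,:2].min(0),M[:,:2].max(0))
J=cloud('side',d,355,215,398,255);T=J[(J[:,2]>.18)];print('side cap',len(T),T[:,2].mean(),(T[:,:2].min(0)+T[:,:2].max(0))/2,T[:,:2].mean(0),fitc(J[(J[:,2]>.162)&(J[:,2]<.18)],.025))
for n,f in(('top','top0'),('side','side0')):
    p,d=load(f)
    C=cloud(n,d,*( (370,150,440,220) if n=='top' else (340,225,405,315)))
    W=C[(C[:,2]>.03)&(C[:,2]<.09)]; print(n,'jug body',fitc(W,.052)) 
    C=cloud(n,d,*( (205,170,250,205) if n=='top' else (265,140,302,190)))
    W=C[(C[:,2]>.015)&(C[:,2]<.055)]; print(n,'bottle body',fitc(W,.0325))
E
```

```text
funnel rim (array([0.4833, 0.0301, 0.0265]), np.float64(0.000855994136442318)) 76 0.08502132836932774Traceback (most recent call last):
  File "<stdin>", line 8, in <module>
  File "<stdin>", line 5, in edge
  File "h.py", line 18, in cloud
    return np.array([[*world(n,u,v,dep[v,u]),u,v] for v in range(v0,v1) for u in range(u0,u1) if dep[v,u]>0])
                       ~~~~~^^^^^^^^^^^^^^^^
  File "h.py", line 16, in world
    o,r=ray(n,u,v); return o+r*d
        ~~~^^^^^^^
  File "h.py", line 10, in ray
    c=get_calibration(n);K=np.array(c['intrinsics'],float)
ValueError: time passes only in moves, steps and waits
```

```bash
python3 - <<'E'
from plant import *
import pickle
pickle.dump({n:get_calibration(n) for n in('side','top')},open('cal.pkl','wb'))
print(read_state()['clock'])
E
cat >> h.py <<'E'
import pickle
_cal=pickle.load(open('cal.pkl','rb'))
def get_calibration(n): return _cal[n]
E
cat > m.py <<'E'
from h import *
np.set_printoptions(precision=4,suppress=True)
p,d=load('top0')
def edge(u0,v0,u1,v1,zl,zh):
    C=cloud('top',d,u0,v0,u1,v1); return C[(C[:,2]>zl)&(C[:,2]<zh)]
F=edge(300,190,335,222,.078,.095); print('funnel rim',fitc(F),len(F), F[:,2].mean())
M=edge(210,175,235,198,.106,.12);print('mouth ring',fitc(M),len(M))
J=edge(380,150,440,215,.178,.2); print('cap top',fitc(J), J[:,2].mean(),J[:,:2].mean(0), (J[:,:2].max(0)+J[:,:2].min(0))/2,np.ptp(J[:,:2],axis=0))
p,d=load('side0')
F=cloud('side',d,293,198,325,250);F=F[(F[:,2]>.064)&(F[:,2]<.09)];print('side funnel',F[:,:2].mean(0),fitc(F,.027))
M=cloud('side',d,270,140,302,170);M=M[(M[:,2]>.1)&(M[:,2]<.12)];print('side mouth',len(M),M[:,2].max(),fitc(M),fitc(M,.016),M[:,:2].min(0),M[:,:2].max(0))
J=cloud('side',d,355,215,398,255);T=J[(J[:,2]>.18)];print('side cap',len(T),T[:,2].mean(),(T[:,:2].min(0)+T[:,:2].max(0))/2,T[:,:2].mean(0),fitc(J[(J[:,2]>.162)&(J[:,2]<.18)],.025))
for n,f in(('top','top0'),('side','side0')):
    p,d=load(f)
    C=cloud(n,d,*( (370,150,440,220) if n=='top' else (340,225,405,315)))
    W=C[(C[:,2]>.03)&(C[:,2]<.09)]; print(n,'jug body',fitc(W,.052)) 
    C=cloud(n,d,*( (205,170,250,205) if n=='top' else (265,140,302,190)))
    W=C[(C[:,2]>.015)&(C[:,2]<.055)]; print(n,'bottle body',fitc(W,.0325))
E
python3 m.py
```

```text
0.1
funnel rim (array([0.4833, 0.0301, 0.0265]), np.float64(0.000855994136442318)) 76 0.08502132836932774
mouth ring (array([0.5379, 0.271 , 0.0145]), np.float64(0.001061700085530407)) 55
cap top (array([ 0.5256, -0.1848,  0.0179]), np.float64(0.006055459866960141)) 0.18573828862631359 [ 0.5257 -0.1848] [ 0.5257 -0.1857] [0.0497 0.049 ]
side funnel [0.4832 0.0313] (array([0.4822, 0.0295]), np.float64(0.002682841231457666))
side mouth 87 0.11345782320321307 (array([0.5364, 0.2707, 0.0146]), np.float64(0.002134785413497696)) (array([0.5366, 0.271 ]), np.float64(0.002598146260413004)) [0.5207 0.2541] [0.5538 0.29  ]
side cap 356 0.18554257825366258 [ 0.5242 -0.1868] [ 0.5231 -0.1887] (array([ 0.5254, -0.1859]), np.float64(0.0011323262023667975))
top jug body (array([ 0.5272, -0.1855]), np.float64(0.005225516062214375))
top bottle body (array([0.538 , 0.2711]), np.float64(0.001167920079524641))
side jug body (array([ 0.5261, -0.1846]), np.float64(0.0025736436527220236))
side bottle body (array([0.5373, 0.2716]), np.float64(0.00177769989888825))
```

Top view: the open mouth is at (223,187), the funnel ring at (317,206) and the red cap at (408,183). Both cameras agree to about 1 mm: funnel (0.483, 0.030), bottle mouth (0.5375, 0.271), cap (0.5255, -0.185). The white jug has the teal label and the red cap, so it is the one meant; the yellow one is the look-alike. I'm moving to the funnel now.

step_arm:
  plan: [0.018, -0.0335, 0, 0, 1, 0.018, -0.0335, 0, 0, 1, 0.018, -0.0335, 0, 0, 1, 0.018, -0.0335, 0, 0, 1, 0.018, -0.0335, 0, 0, 1]
  force: 10

```text
clock: 0.52
tcp_pos: [0.2669, 0.4303, 0.2919]
eef_rot: [-0.0, 0.142, 0.99, -0.0]
wrist_force: [1.4, 0.4, -0.1]
opening: 0.999
```

step_arm:
  plan: [0.018, -0.0335, 0, 0, 1, 0.018, -0.0335, 0, 0, 1, 0.018, -0.0335, 0, 0, 1, 0.018, -0.0335, 0, 0, 1, 0.018, -0.0335, 0, 0, 1]

```text
clock: 0.93
tcp_pos: [0.357, 0.2627, 0.2921]
eef_rot: [-0.0, 0.143, 0.99, -0.0]
wrist_force: [1.0, 0.9, -0.1]
opening: 0.999
```

step_arm:
  plan: [0.018, -0.0335, 0, 0, 1, 0.018, -0.0335, 0, 0, 1, 0.018, -0.0335, 0, 0, 1, 0.018, -0.0335, 0, 0, 1, 0.018, -0.0335, 0, 0, 1]

```text
clock: 1.35
tcp_pos: [0.4471, 0.0951, 0.2921]
eef_rot: [-0.0, 0.143, 0.99, 0.0]
wrist_force: [-0.6, 1.1, 0.6]
opening: 1.003
```

step_arm:
  plan: [0.018, -0.0335, 0, 0, 1, 0.018, -0.0335, 0, 0, 1, 0, 0, 0, 0, 1, 0, 0, 0, 0, 1]

```text
clock: 1.68
tcp_pos: [0.4836, 0.0281, 0.2919]
eef_rot: [-0.0, 0.145, 0.989, 0.0]
wrist_force: [-0.8, 0.9, 0.1]
opening: 0.997
```

step_arm:
  plan: [-0.0005, 0.002, -0.036, 0, 1, 0, 0, -0.036, 0, 1, 0, 0, -0.036, 0, 1, 0, 0, -0.02, 0, 1, 0, 0, 0, 0, 1]

```text
clock: 2.1
tcp_pos: [0.4785, 0.0337, 0.1606]
eef_rot: [-0.005, 0.142, 0.99, 0.0]
wrist_force: [-0.8, -0.2, 0.3]
opening: 0.999
```

```bash
python3 - <<'E'
from h import *
snap('side','s1'); crop('s1',220,120,400,280,4,'s1c')
E
```

```text
(no output)
```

View pics/s1c.png

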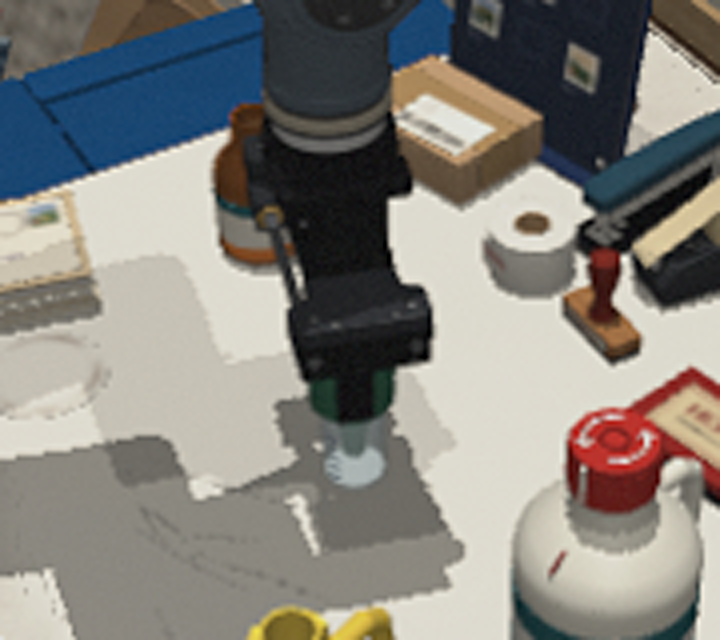

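The crop shows the fingers straddling the band at about (308,222) in the full image. The last reading was off by 5 mm, so I'm checking whether it has settled.

```bash
python3 - <<'E'
from plant import *
s=read_state();print(s['clock'],s['tcp_pos'],s['eef_rot'],s['wrist_force'],s['joint_positions'])
E
```

```text
2.15 [0.47992909 0.03345593 0.16254691] [-3.42326154e-03  1.42156837e-01  9.89838210e-01  1.82337254e-04] [0.09046457 0.31700108 0.4559404 ] [-1.63336657e-01  5.55550246e-01  1.90066373e+00  3.49250092e-04
  6.92231326e-01 -1.44912084e+00]
```

step_arm:
  plan: [0, 0, 0, 0, 1, 0, 0, 0, 0, 1]

```text
clock: 2.32
tcp_pos: [0.483, 0.0325, 0.1657]
eef_rot: [0.001, 0.142, 0.99, 0.0]
wrist_force: [0.8, 0.2, 1.1]
opening: 1.002
```

step_arm:
  plan: [0, -0.001, -0.012, 0, 1, 0, 0, -0.012, 0, 1, 0, 0, -0.01, 0, 1, 0, 0, 0, 0, 1, 0, 0, 0, 0, 1]

```text
clock: 2.73
tcp_pos: [0.4825, 0.031, 0.1308]
eef_rot: [0.0, 0.143, 0.99, -0.0]
wrist_force: [1.0, -0.4, -0.7]
opening: 0.996
```

step_arm:
  plan: [0, 0, 0, 0, 1, 0, 0, 0, 0, 1]

```text
clock: 2.9
tcp_pos: [0.4827, 0.0309, 0.131]
eef_rot: [0.001, 0.143, 0.99, -0.0]
wrist_force: [-0.3, 0.0, -0.9]
opening: 0.998
```

step_arm:
  plan: [0, -0.001, 0, 0, 0.7, 0, 0, 0, 0, 0.7, 0, 0, 0, 0, 0.4, 0, 0, 0, 0, 0.4, 0, 0, 0, 0, 0.4]
  force: 12

```text
clock: 3.32
tcp_pos: [0.4823, 0.0299, 0.1303]
eef_rot: [0.0, 0.143, 0.99, 0.0]
wrist_force: [-0.4, 0.0, -0.1]
opening: 0.709
```

step_arm:
  plan: [0, 0, 0, 0, 0.4, 0, 0, 0, 0, 0.4, 0, 0, 0, 0, 0.4]

```text
clock: 3.57
tcp_pos: [0.4823, 0.03, 0.1303]
eef_rot: [0.0, 0.143, 0.99, 0.0]
wrist_force: [-1.1, 0.6, 0.1]
opening: 0.639
```

step_arm:
  plan: [0, 0, 0, 0, 0.4, 0, 0, 0, 0, 0.4, 0, 0, 0.006, 0, 0.4, 0, 0, 0.012, 0, 0.4, 0, 0, 0.02, 0, 0.4]

```text
clock: 3.98
tcp_pos: [0.4811, 0.03, 0.1676]
eef_rot: [-0.002, 0.143, 0.99, -0.0]
wrist_force: [-0.0, -0.1, -0.5]
opening: 0.639
```

step_arm:
  plan: [0, 0, 0.025, 0, 0.4, 0, 0, 0.025, 0, 0.4, 0, 0, 0.025, 0, 0.4, 0, 0, 0.012, 0, 0.4, 0, 0, 0, 0, 0.4]

```text
clock: 4.4
tcp_pos: [0.4836, 0.0297, 0.2583]
eef_rot: [0.003, 0.143, 0.99, -0.0]
wrist_force: [1.2, 0.1, -0.2]
opening: 0.64
```

```bash
python3 - <<'E'
from h import *
snap('side','s2'); crop('s2',220,100,400,280,4,'s2c')
E
```

```text
(no output)
```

View pics/s2c.png

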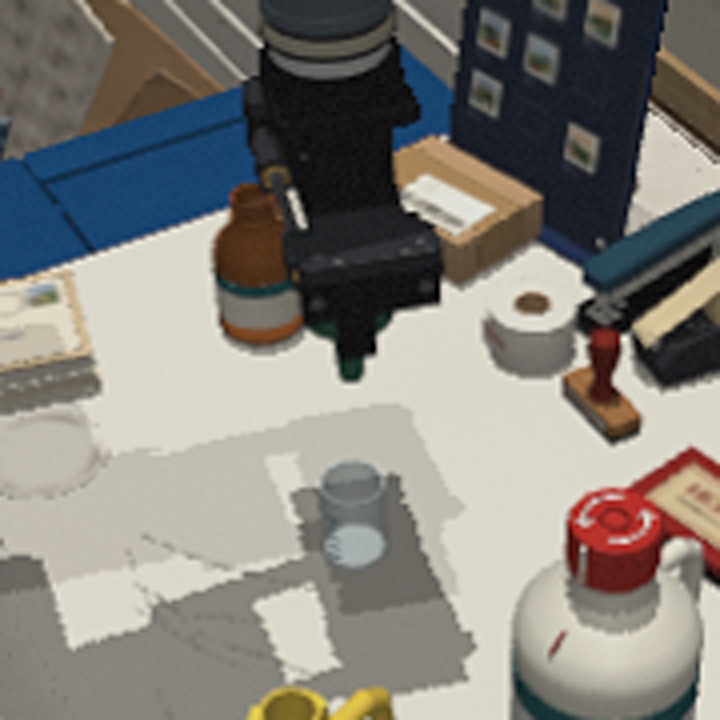

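The funnel hangs straight in the fingers at (307,185), and the cup stands upright at (308,225). Carrying it to the bottle.

step_arm:
  plan: [0.0078, 0.034, 0, 0, 0.4, 0.0078, 0.035, 0, 0, 0.4, 0.0078, 0.035, 0, 0, 0.4, 0.0078, 0.035, 0, 0, 0.4, 0.0078, 0.035, 0, 0, 0.4]

```text
clock: 4.87
tcp_pos: [0.5204, 0.2053, 0.2535]
eef_rot: [-0.002, 0.143, 0.99, -0.001]
wrist_force: [0.5, 0.3, -0.9]
opening: 0.636
```

step_arm:
  plan: [0.0078, 0.035, 0, 0, 0.4, 0.0078, 0.032, 0, 0, 0.4, 0, 0, 0, 0, 0.4, 0, 0, 0, 0, 0.4, 0, 0, 0, 0, 0.4]

```text
clock: 5.28
tcp_pos: [0.5357, 0.2703, 0.2535]
eef_rot: [-0.002, 0.143, 0.99, -0.001]
wrist_force: [-0.3, -0.3, -0.8]
opening: 0.642
```

step_arm:
  plan: [0, 0, 0, 0, 0.4, 0, 0, 0, 0, 0.4]

```text
clock: 5.45
tcp_pos: [0.5365, 0.2695, 0.2547]
eef_rot: [-0.001, 0.144, 0.99, -0.0]
wrist_force: [-0.9, 0.6, -1.1]
opening: 0.64
```

```bash
python3 - <<'E'
from h import *
snap('side','s3'); crop('s3',225,60,345,200,4.2,'s3c')
E
```

```text
(no output)
```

View pics/s3c.png

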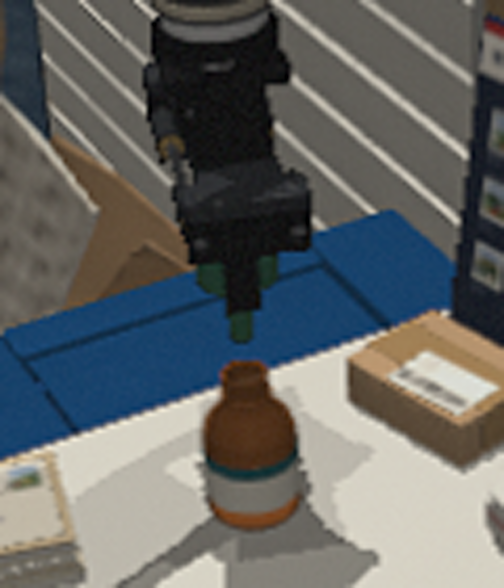

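The tip at about (282,140) sits just above the mouth at (283,148), aligned as computed. Lowering.

step_arm:
  plan: [0.0005, 0.0015, -0.015, 0, 0.4, 0, 0, -0.015, 0, 0.4, 0, 0, -0.012, 0, 0.4, 0, 0, -0.01, 0, 0.4, 0, 0, 0, 0, 0.4]

```text
clock: 5.92
tcp_pos: [0.5363, 0.2713, 0.2013]
eef_rot: [-0.002, 0.144, 0.99, -0.001]
wrist_force: [-0.6, -0.0, -0.3]
opening: 0.637
```

step_arm:
  plan: [0, 0, -0.006, 0, 0.4, 0, 0, -0.004, 0, 0.4, 0, 0, 0, 0, 0.4, 0, 0, 0, 0, 0.4]

```text
clock: 6.25
tcp_pos: [0.5375, 0.2725, 0.1935]
eef_rot: [0.0, 0.143, 0.99, 0.0]
wrist_force: [0.3, -0.4, -0.5]
opening: 0.639
```

step_arm:
  plan: [0, -0.001, -0.003, 0, 0.4, 0, 0, -0.003, 0, 0.4, 0, 0, 0, 0, 0.4, 0, 0, 0, 0, 0.4]

```text
clock: 6.58
tcp_pos: [0.5376, 0.2716, 0.1873]
eef_rot: [0.0, 0.143, 0.99, 0.0]
wrist_force: [0.3, -0.1, -1.1]
opening: 0.64
```

Now letting it settle a little further, then opening.

step_arm:
  plan: [0, 0, -0.001, 0, 0.4, 0, 0, 0, 0, 0.68, 0, 0, 0, 0, 0.72, 0, 0, 0, 0, 0.8, 0, 0, 0, 0, 1]

```text
clock: 7.0
tcp_pos: [0.5372, 0.2714, 0.186]
eef_rot: [-0.0, 0.143, 0.99, -0.0]
wrist_force: [-0.3, 0.5, -0.0]
opening: 0.792
```

step_arm:
  plan: [0, 0, 0, 0, 1, 0, 0, 0, 0, 1, 0, 0, 0.02, 0, 1, 0, 0, 0.03, 0, 1, 0, 0, 0.03, 0, 1]

```text
clock: 7.42
tcp_pos: [0.5366, 0.2712, 0.2659]
eef_rot: [-0.002, 0.143, 0.99, -0.001]
wrist_force: [0.3, 0.8, -0.6]
opening: 0.993
```

step_arm:
  plan: [0, 0, 0.03, 0, 1, 0, -0.035, 0.01, 0, 1, 0, -0.04, 0, 0, 1, 0, -0.04, 0, 0, 1, 0, -0.04, 0, 0, 1]

```text
clock: 7.83
tcp_pos: [0.537, 0.1153, 0.3068]
eef_rot: [0.001, 0.142, 0.99, 0.0]
wrist_force: [0.7, 0.4, 0.1]
opening: 1.002
```

```bash
cat > f.py <<'E'
import sys
from h import *
np.set_printoptions(precision=4,suppress=True)
f=sys.argv[1]
p,d=snap('top',f+'t'); p2,d2=snap('side',f+'s')
C=cloud('top',d,205,165,245,210);F=C[C[:,2]>.135];print('rim',fitc(F),F[:,2].mean(),np.sort(F[:,2])[-5:])
a=cv2.resize(p[155:220,185:265,::-1],(400,325),interpolation=cv2.INTER_CUBIC);b=cv2.resize(p2[115:197,245:325,::-1],(390,400),interpolation=cv2.INTER_CUBIC)
o=np.zeros((400,790,3),np.uint8);o[:325,:400]=a;o[:,400:]=b;cv2.imwrite('pics/'+f+'c.png',o)
E
python3 f.py f1
```

```text
rim (array([0.4769, 0.1254, 0.0354]), np.float64(0.010373868701784816)) 0.5718660955912159 [0.6263 0.6264 0.6264 0.6265 0.627 ]
```

View pics/f1c.png

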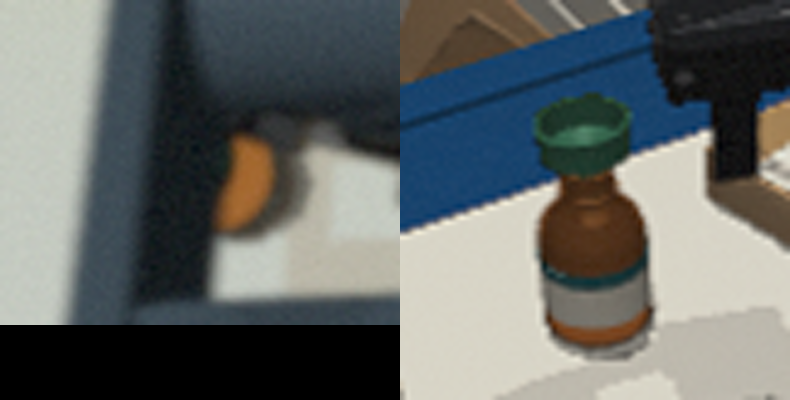

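In the side picture the funnel stands upright, cone on the mouth, and is let go (it is at about (295,145)). The top view is blocked by the arm, so I'll measure it again from above the jug.

step_arm:
  plan: [-0.0014, -0.0357, 0, -0.115, 1, -0.0014, -0.0357, 0, -0.115, 1, -0.0014, -0.0357, 0, -0.115, 1, -0.0014, -0.0357, 0, -0.115, 1, -0.0014, -0.0357, 0, -0.115, 1]

```text
clock: 8.35
tcp_pos: [0.5302, -0.0628, 0.3063]
eef_rot: [-0.0, 0.42, 0.908, 0.0]
wrist_force: [0.3, -0.2, 0.0]
opening: 1.0
```

step_arm:
  plan: [-0.0014, -0.0357, 0, -0.115, 1, -0.0014, -0.0357, 0, -0.115, 1, -0.0014, -0.0357, 0, -0.115, 1, 0, 0, 0, -0.1, 1, 0, 0, 0, 0, 1]

```text
clock: 8.77
tcp_pos: [0.5264, -0.1707, 0.3061]
eef_rot: [0.0, 0.61, 0.792, 0.0]
wrist_force: [0.4, 1.0, -0.5]
opening: 1.002
```

step_arm:
  plan: [0, 0, 0, 0, 1, 0, 0, 0, 0, 1, 0, 0, 0, 0, 1]

```text
clock: 9.02
tcp_pos: [0.5262, -0.1676, 0.3062]
eef_rot: [-0.0, 0.607, 0.795, 0.0]
wrist_force: [-0.4, 0.3, -0.4]
opening: 1.002
```

```bash
python3 f.py f2
```

```text
rim (array([0.5381, 0.272 , 0.0265]), np.float64(0.0009723976201925727)) 0.14042930216573246 [0.1446 0.1447 0.1447 0.1448 0.1448]
```

View pics/f2c.png

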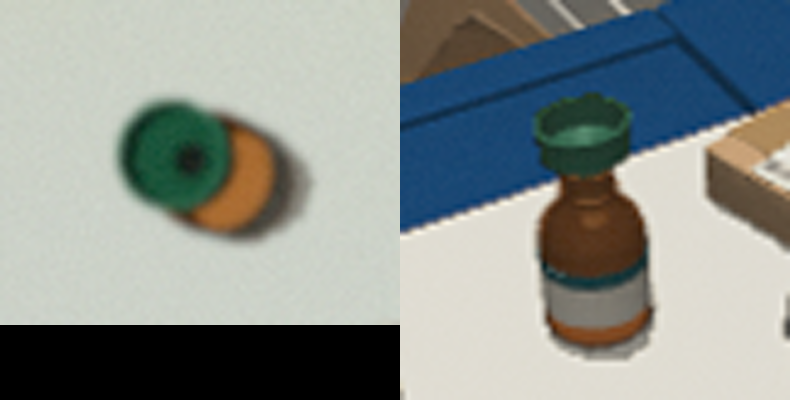

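View pics/f2s.png

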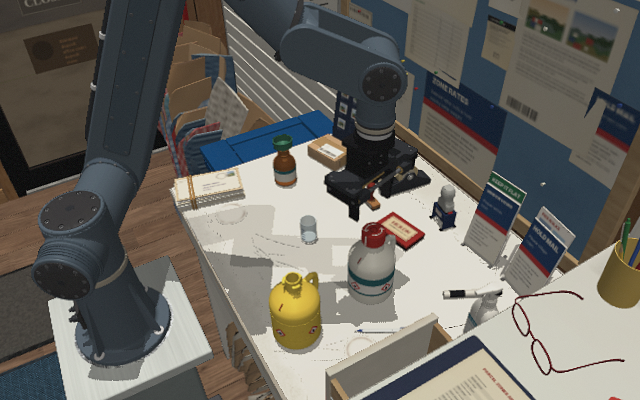

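The funnel is home at (0.538, 0.272), with the rim at z ≈ 0.141 against 0.142 expected. Next I centre over the cap and go down.

step_arm:
  plan: [-0.0007, -0.0175, 0, 0, 1, 0, 0, 0, 0, 1, 0, 0, 0, 0, 1, 0, 0, 0, 0, 1]

```text
clock: 9.45
tcp_pos: [0.5254, -0.1859, 0.3062]
eef_rot: [-0.0, 0.608, 0.794, 0.0]
wrist_force: [0.3, -0.1, 0.6]
opening: 0.999
```

step_arm:
  plan: [0, 0, -0.02, 0, 1, 0, 0, -0.02, 0, 1, 0, 0, -0.01, 0, 1, 0, 0, 0, 0, 1, 0, 0, 0, 0, 1]

```text
clock: 9.87
tcp_pos: [0.5254, -0.1862, 0.256]
eef_rot: [-0.001, 0.608, 0.794, -0.0]
wrist_force: [0.7, 0.6, 1.2]
opening: 0.996
```

step_arm:
  plan: [0, 0.001, -0.012, 0, 1, 0, 0, -0.012, 0, 1, 0, 0, -0.006, 0, 1, 0, 0, 0, 0, 1, 0, 0, 0, 0, 1]

```text
clock: 10.28
tcp_pos: [0.5258, -0.1858, 0.2268]
eef_rot: [0.0, 0.608, 0.794, 0.0]
wrist_force: [-0.3, 0.3, -0.3]
opening: 0.998
```

```bash
python3 - <<'E'
from h import *
snap('side','s4'); crop('s4',310,160,450,310,4,'s4c'); print(read_state()['tcp_pos'])
E
```

```text
[ 0.52596596 -0.18588121  0.22707585]
```

View pics/s4c.png

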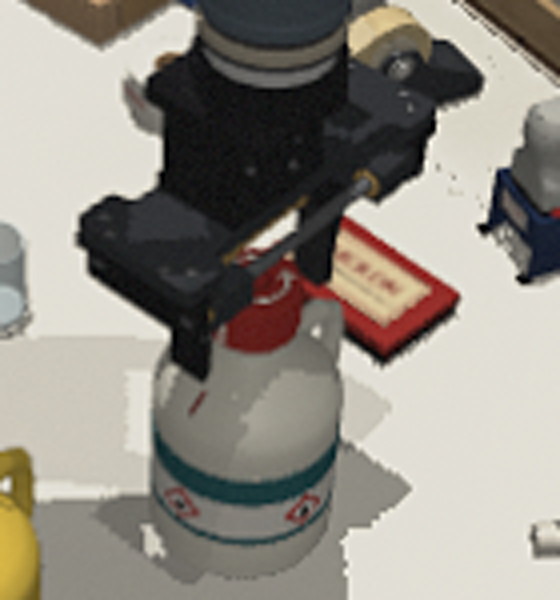

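The fingers straddle the cap at about (373,240), symmetric on both sides. Closing.

step_arm:
  plan: [0, 0.0005, 0, 0, 0.65, 0, 0, 0, 0, 0.65, 0, 0, 0, 0, 0.65, 0, 0, 0, 0, 0.4, 0, 0, 0, 0, 0.4]
  force: 40

```text
clock: 10.75
tcp_pos: [0.5255, -0.1852, 0.2264]
eef_rot: [0.0, 0.608, 0.794, 0.0]
wrist_force: [-1.0, 0.2, -0.3]
opening: 0.706
```

step_arm:
  plan: [0, 0, 0, 0, 0.4, 0, 0, 0, 0, 0.4, 0, 0, 0, 0, 0.4, 0, 0, 0, 0, 0.4]

```text
clock: 11.08
tcp_pos: [0.5264, -0.185, 0.2264]
eef_rot: [0.001, 0.608, 0.794, 0.001]
wrist_force: [4.9, 1.7, -0.5]
opening: 0.597
```

step_arm:
  plan: [0.001, 0, 0, 0, 0.4, 0, 0, -0.002, 0, 0.4, 0, 0, -0.002, 0, 0.4, 0, 0, -0.002, 0, 0.4, 0, 0, 0, 0, 0.4]

```text
clock: 11.5
tcp_pos: [0.5268, -0.185, 0.2212]
eef_rot: [0.0, 0.608, 0.794, 0.0]
wrist_force: [0.4, 3.7, 8.7]
opening: 0.599
```

step_arm:
  plan: [0, 0, 0, 0, 0.4, 0, 0, 0, 0, 0.4]

```text
clock: 11.67
tcp_pos: [0.5268, -0.185, 0.2215]
eef_rot: [0.001, 0.608, 0.794, 0.0]
wrist_force: [2.0, 3.0, 8.5]
opening: 0.595
```

step_arm:
  plan: [0, 0, -0.0015, 0, 0.4, 0, 0, -0.001, 0, 0.4, 0, 0, 0, 0, 0.4, 0, 0, 0, 0, 0.4]

```text
clock: 12.0
tcp_pos: [0.5268, -0.185, 0.2193]
eef_rot: [0.001, 0.608, 0.794, 0.0]
wrist_force: [1.7, 4.3, 10.9]
opening: 0.592
```

10.9 N corresponds to about 6.5 mm of press. Turning anticlockwise.

step_arm:
  plan: [0, 0, 0, 0.09, 0.4, 0, 0, 0, 0.09, 0.4, 0, 0, 0, 0.09, 0.4, 0, 0, 0, 0.09, 0.4, 0, 0, 0, 0.09, 0.4]

```text
clock: 12.42
tcp_pos: [0.5269, -0.1859, 0.2195]
eef_rot: [0.001, 0.413, 0.911, -0.001]
wrist_force: [0.2, 2.0, 10.4]
opening: 0.597
```

step_arm:
  plan: [0, 0, 0, 0.09, 0.4, 0, 0, 0, 0.09, 0.4, 0, 0, 0, 0.09, 0.4, 0, 0, 0, 0.09, 0.4, 0, 0, 0, 0.09, 0.4]

```text
clock: 12.83
tcp_pos: [0.5269, -0.1862, 0.2196]
eef_rot: [0.001, 0.2, 0.98, -0.001]
wrist_force: [0.6, 0.6, 9.5]
opening: 0.597
```

step_arm:
  plan: [0, 0, 0, 0.09, 0.4, 0, 0, 0, 0.06, 0.4, 0, 0, 0, 0, 0.4, 0, 0, 0, 0, 0.4]

```text
clock: 13.17
tcp_pos: [0.5269, -0.1862, 0.2196]
eef_rot: [0.001, 0.128, 0.992, -0.001]
wrist_force: [0.0, -0.1, 9.9]
opening: 0.595
```

```bash
python3 - <<'E'
from h import *
snap('side','s5'); crop('s5',310,160,450,310,4,'s5c'); s=read_state();print(s['tcp_pos'],s['wrist_force'],s['wrist_torque'],s['joint_positions'])
E
```

```text
[ 0.526894   -0.1862255   0.21955495] [ 0.04192963  0.15025154 10.55823306] [0.13940936 0.01213294 0.02103767] [-0.53899843  0.53530327  1.67221179 -0.0020126   0.93098009 -1.85257515]
```

View pics/s5c.png

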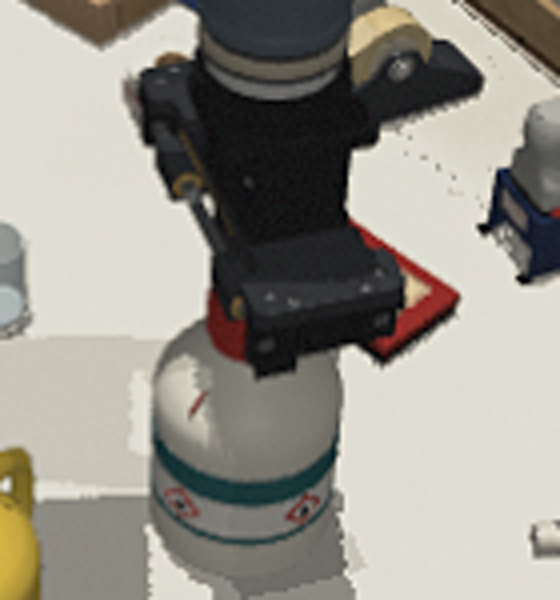

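The tool turned 60° with no residual torque, and the jug's mark and labels have not moved (crop (197,404), same as before). I'm lifting gently while watching the force.

step_arm:
  plan: [0, 0, 0.003, 0, 0.4, 0, 0, 0.003, 0, 0.4, 0, 0, 0.003, 0, 0.4, 0, 0, 0, 0, 0.4]

```text
clock: 13.55
tcp_pos: [0.5268, -0.1861, 0.2278]
eef_rot: [0.001, 0.128, 0.992, -0.001]
wrist_force: [2.0, -0.9, 3.2]
opening: 0.596
```

step_arm:
  plan: [0, 0, 0.002, 0, 0.4, 0, 0, 0.002, 0, 0.4, 0, 0, 0, 0, 0.4]

```text
clock: 13.8
tcp_pos: [0.5256, -0.1848, 0.2302]
eef_rot: [-0.001, 0.128, 0.992, 0.0]
wrist_force: [1.0, -0.2, -0.6]
opening: 0.597
```

Free: the force is near zero above the locked height. Lifting to about 6 cm clearance.

step_arm:
  plan: [0, 0, 0.005, 0, 0.4, 0, 0, 0.01, 0, 0.4, 0, 0, 0.015, 0, 0.4, 0, 0, 0.015, 0, 0.4, 0, 0, 0.015, 0, 0.4]

```text
clock: 14.22
tcp_pos: [0.5258, -0.1848, 0.2916]
eef_rot: [-0.001, 0.128, 0.992, 0.0]
wrist_force: [-0.1, -0.3, -0.2]
opening: 0.597
```

step_arm:
  plan: [0, 0, 0.01, 0, 0.4, 0, 0, 0.003, 0, 0.4, 0, 0, 0, 0, 0.4, 0, 0, 0, 0, 0.4, 0, 0, 0, 0, 0.4]

```text
clock: 14.63
tcp_pos: [0.5259, -0.1848, 0.3028]
eef_rot: [-0.001, 0.128, 0.992, 0.0]
wrist_force: [-0.5, 0.1, -0.6]
opening: 0.596
```

step_arm:
  plan: [0, 0, 0, 0, 0.4, 0, 0, 0, 0, 0.4, 0, 0, 0, 0, 0.4, 0, 0, 0, 0, 0.4]

```text
clock: 14.97
tcp_pos: [0.5264, -0.1851, 0.3034]
eef_rot: [-0.0, 0.128, 0.992, 0.0]
wrist_force: [-0.4, -0.5, -0.6]
opening: 0.596
```

```bash
python3 f.py f3; python3 - <<'E'
from h import *
np.set_printoptions(precision=4,suppress=True)
crop('f3s',250,110,430,320,2.8,'f3d'); s=read_state();print(s['clock'],s['tcp_pos'],s['wrist_force'],s['opening'])
p,d=load('f3s')
C=cloud('side',d,340,190,405,315);W=C[(C[:,2]>.03)&(C[:,2]<.09)]; print('jug body',fitc(W,.052))
hsv=cv2.cvtColor(p,cv2.COLOR_RGB2HSV); R=np.array([c for c in C if c[2]>.19 and hsv[int(c[4]),int(c[3]),1]>150 and p[int(c[4]),int(c[3]),0]>70])
print('red cap',len(R),R[:,:3].min(0),R[:,:3].max(0),fitc(R,.025))
E
```

```text
rim (array([0.5382, 0.2721, 0.0265]), np.float64(0.0010497139245726663)) 0.1409390587683715 [0.1454 0.1454 0.1454 0.1455 0.1457]
15.0667 [ 0.5264 -0.1851  0.3036] [-0.2587  0.6539 -0.1416] 0.5977362548860454
jug body (array([ 0.5262, -0.1846]), np.float64(0.0024129251524102053))
red cap 121 [ 0.4697 -0.2729  0.2325] [ 0.5171 -0.1721  0.3212] (array([ 0.4801, -0.2021]), np.float64(0.010644967214907328))
```

View pics/f3d.png

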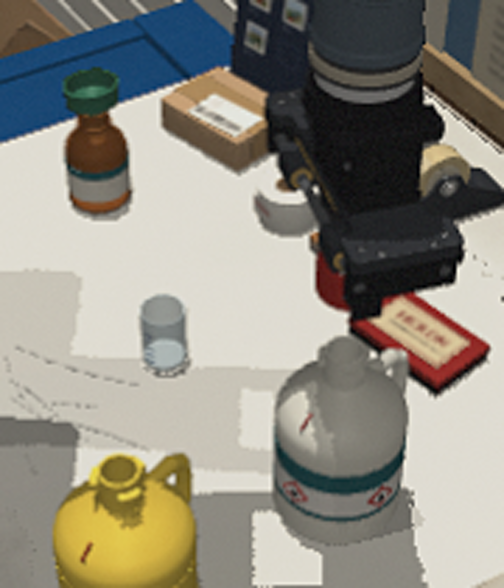

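The red cap at (369,208) is held upright above the open neck at (373,232). Its lowest visible point is z = 0.2325, about 60 mm above the mouth. The jug, cup and funnel are all standing.

```bash
python3 -c "
from plant import *
print(job_done())"
```

```text
the job is handed in; nothing more can be done
None
```

The job is done and handed in at about 15 s of the 61 s allowed; `job_done()` gives no verdict, so these are only my own checks.

- **Funnel:** It was taken out of the cup, set in the amber bottle and let go. At the end it was about 1 mm from the bottle's axis. Its rim measured z ≈ 0.141 m against 0.142 m expected fully home, and it looked upright in the pictures.
- **Cap:** I pressed it with about 10.9 N, roughly 6.5 mm judging by the spring figures, and turned it 60° anticlockwise. It lifted off with no pull on the jug. It is held upright on the neck's axis, with its lower edge about 60 mm above the mouth.
- **Jug:** Its fitted axis moved by less than 1 mm, and its label and mark did not turn.
- **Cup, ink pad, stamp:** The measuring cup stands upright and the ink pad looks undisturbed in the last picture. The gripper hid the rubber stamp there. Nothing went near the stamp and the wrist force showed no contact, but I did not measure the ink pad or the stamp.

One check failed: the circle fit on the visible red of the cap was unusable. Too little of the cap shows past the gripper, and some of the gripper's own orange got in. I used only its lowest point and the tool's pose for the cap's position, and those agree.

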